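Clip the carry handle on a tomato dish, lift it and turn it a quarter

TASK

Slide the loose black carry handle onto the rail over the tomato dish, from the rail's open end, until it clicks over the brass catch and is held against the red stop. Then lift the dish off its wooden stand by that handle and turn it a quarter turn (90 degrees) anticlockwise as seen from above, keeping it level with the tomato lying in its middle. Finish still holding it, still and level, with the dish about 10 cm above its stand; leave everything else where it is.

Things in the scene. Friction and masses are not known exactly. Their poses are not given: they have to be found in the camera images.
- stand: Fixed round pale-wood stand, 128 mm across; origin at the centre of its underside on the worktop. Dish seat 10 mm above the origin, inside a collar (inner radius 49 mm) 18 mm high. Its x and y axes are those of the dish at the start, within 2 degrees.
- dish: White dished plate, 160 mm across, 0.5 to 0.75 kg, in the stand; origin at the centre of its underside (foot radius 46), z up. Flat middle 40 mm across at z = 10 mm, rim at z = 20 mm. A straight steel rail runs over it along its y axis on two posts (8 mm wide in x) at y = -58 and +58 mm: a flat bar 24 mm wide in x, 5 mm thick, underside z = 56, top z = 61 mm.
- dish_home (a point): Middle of the rail, half way through the bar (dish frame 0, 0, 58.5 mm), under the catch; axes as the dish. The handle is home with handle_channel here; it then has play along the rail of about -5 to +1.5 mm. A red stop block on the rail's top, y = +29.5 to +37.5 mm, up to dish z = 69 mm, stops the handle just past home.
- dish_entry (a point): Tip of the rail's open end, dish frame y = -85.5 mm, z 58.5 mm; the last 8 mm are a narrowed, rounded nose, full width from y = -77 mm. Slide the handle on here, towards the dish's +y.
- dish_red_end (a point): Centre of the red cap on the far rail end, dish frame y = +64 mm, z 58.5 mm.
- catch (a joint): Spring catch: brass cone, 22 mm across, 4.5 mm high, on the rail's top at its middle. 0 = up, grows in m as pressed (up to 0.006). The handle's roof presses it 3 to 4.5 mm in passing (push of 3 to 6 N along the rail), then it springs up into the gap of the roof. The collar keeps the dish from sliding away.
- handle: Loose black carry handle, 90 g, 35 (x) x 56 (y) x 58.8 mm, yellow band on its fin, standing on the worktop; origin at the centre of its underside, z up. Same after a half turn. Top part, z = 17 to 58.8 mm: an upright fin 14 mm thick in x, 50 mm long in y, to grip (fingers closing along x). Lower part: a C channel, see handle_channel.
- handle_channel (a point): Centre of the handle's channel, 7.4 mm above the handle's origin, axes as the handle. Channel along y, open at both ends, inside 27 mm wide, z = 4 to 10.8 mm, with a slot 13 mm wide in its bottom for the posts; roof 6 mm thick with a gap of 23 mm along y for the catch. Clearance on the rail 1.5 mm each side, 0.9 mm above and below.
- handle_grip (a point): Point on the middle of the fin, 41 mm above the handle's origin (17.8 mm below the fin's top, 24 mm above the roof): good place for the TCP.
- tomato: Red cherry tomato, a ball of 30 mm, 18 g, loose in the dish; origin at its centre (its axes turn as it rolls).
- mug: Bystander: white mug with small green leaf sprigs, 92 x 127 x 95 mm; origin at the centre of its underside. Leave it alone.
- shaker: Bystander: clear salt shaker with grey top, 44 x 44 x 90 mm; origin at the centre of its underside. Leave it alone.
- jar: Bystander: glass jar of coffee with green lid, 95 x 96 x 137 mm; origin at the centre of its underside. Leave it alone.
- spice: Bystander: small spice jar with red cap, 45 x 45 x 106 mm; origin at the centre of its underside. Leave it alone.
- garlic: Bystander: garlic bulb, 56 x 56 x 56 mm; origin at the centre of its underside. Leave it alone.
- honey: Bystander: jar with a dark lid and tan contents, 70 x 75 x 112 mm; origin at the centre of its underside. Leave it alone.

How it is judged:
On the way, in this order (a step that is already met when the one before it is completed fails the run):
1. handle clicked home on the rail while the dish still stands in its stand (y of handle_channel in the frame of dish_home between -0.0065 and 0.0045 m and distance between handle_channel and dish_home below 0.0075 m and angle between the y axis of handle and the y axis of dish, either way round below 0.12 rad and value of joint catch below 0.0015 m and z of dish in the frame of stand below 0.014 m and horizontal distance between dish and stand below 0.006 m), for 0.2 s.
2. dish lifted clear of the stand by the handle, tomato in its middle (y of handle_channel in the frame of dish_home between -0.0065 and 0.0045 m and distance between handle_channel and dish_home below 0.0075 m and angle between the y axis of handle and the y axis of dish, either way round below 0.12 rad and value of joint catch below 0.0015 m and z of dish in the frame of stand above 0.05 m and contact force between the fingers and handle above 1 N and horizontal distance between tomato and dish below 0.022 m), for 0.2 s.
At the end, for the whole second after the job is handed in: Handle home on the rail (-6.5 to +4.5 mm, catch up), held in the fingers; the dish hangs from it alone, 60 to 190 mm over the worktop, within 45 mm of the stand sideways, turned 90 degrees (within 12) anticlockwise, level within 5 degrees, at rest; tomato within 22 mm of the middle (y of handle_channel in the frame of dish_home between -0.0065 and 0.0045 m and distance between handle_channel and dish_home below 0.0075 m and angle between the y axis of handle and the y axis of dish, either way round below 0.12 rad and value of joint catch below 0.0015 m and z of dish in the frame of stand between 0.06 and 0.19 m and horizontal distance between dish and stand below 0.045 m and angle between the y axis of dish and the x axis of stand, either way round below 0.21 rad and x of dish_red_end in the frame of stand below -0.01 m and angle between dish's own z axis and vertical below 0.09 rad and horizontal distance between tomato and dish below 0.022 m and linear speed of dish below 0.02 m/s and angular speed of dish below 0.1 rad/s and linear speed of tomato below 0.03 m/s and contact force between the fingers and handle above 1 N and contact force between each of the arm, the fingers and dish below 0.3 N and contact force between dish and stand below 0.05 N); the arm keeps its last pose, push and grip.
It fails at once if the tomato rolls out of the middle of the dish (horizontal distance between tomato and dish above 0.032 m).
It fails at once if the dish is tipped (angle between dish's own z axis and vertical above 0.26 rad).
It fails at once if a bystander is disturbed (distance of any of mug, shaker, jar, spice, garlic, honey from where it was at the start of the episode above 0.02 m).
It also fails if it takes over 58 s, if anything falls off the work surface, if the arm or the gripper's body presses on something with over 40 N, if the wrist force passes 120 N, or if a joint passes its speed limit or range.

ROBOT

A 6-joint arm with a two-finger parallel gripper is mounted at the origin on a cart in front of the work surface, level with it; the furniture and walls round the work are solid. World frame = base frame: x ahead of the robot, y to its left, z up, the work surface at z = 0. Lengths are in m, angles in rad, forces in N, time in s.
With the tool pointing down it reaches from about 0.325 to 0.925 m from the base axis. Payload 3.1 kg.
Tool frame: the origin (TCP) lies between the finger pads, 19 mm behind the fingertips; this is the grasp point; z points along the fingers, y is the line along which they close (so a half turn about z gives the same grasp; the last joint's range is limited). The gripper opens to 85 mm and grips with 20 to 120 N. Pads are 22 mm wide; open, the fingers measure 114 mm over their backs; the gripper's body (76 mm by 85 mm) begins 54 mm behind the grasp point. The pads swing forward as they close: fully open they stand 13 mm farther back than shut.
Start: joints at [0.989, 0.217, 1.613, -0, 1.311, -0.112], TCP at [0.283, 0.557, 0.25] pointing down, gripper open.
Joint ranges: [-2.75, 2.75], [-0.78, 2.1], [0.31, 2.55], [-1.13, 4.27], [0.13, 2.63], [-2.58, 2.58]. Speed limits (rad/s): [2.79, 2.79, 3.14, 3.14, 3.14, 3.14].

INTERFACE

Orientations are given as a rotation vector (axis times angle).
In Python, from workcell import robot gives the robot as it stands.
- The arm moves only by the shell command python3 jog.py 'ROWS' [FORCE]. ROWS is rows parted by semicolons, their numbers by spaces, 1 to 10 of them, each of 5 numbers: the finger opening in m, then dx, dy, dz in m, then a turn about the tool's z in rad; each row shifts and turns the commanded pose from where the row before left it, along the tool's axes as they then stand; what a row does not reach is not made up. A row lasts 1/10 s, in which the tool goes at most 0.05 m and 0.15 rad, less where a joint would pass 70% of its speed; a pose out of reach is approached as far as the arm can. The fingers move at their own pace and stop on an object; FORCE is the grip in N (left out, the last holds). Time passes only in rows, so rows that do not move let the fingers close. It prints the time, the measured TCP pose, the force, the opening and the grip force at its end.
- robot.get_obs(): the state, without advancing time (a new reading comes with each control period).
- robot.grab_frame(name): name is "side" or "top"; returns a dict with "img" (384x512x3 uint8, red, green, blue), "fx", "fy", "cx", "cy" (pixels), "dist_coeffs" ([k1, k2, p1, p2, k3] as OpenCV has them; the pictures are not rectified), "view" (4x4, takes a point from world to camera coordinates). Camera axes: x right, y down, z forward; pixel columns grow to the right and rows downward; lengths in m; the calibration is good to about 2 mm. A picture is of the moment at which its call begins. There is no depth.
- robot.sign_off(): hands the job in; it is judged then, once.
The state is a dict: "time": time; "joint_pos": joint angles; "joint_vel": joint speeds; "joint_efforts": joint torques, N m; "position": TCP position; "orientation": TCP orientation; "contact_force": force on the tool from outside, world axes, zero at the start; "torque": the same for the moment, N m; "opening": finger opening in m; "grip_force": force on a finger pad.
Only numpy, scipy, OpenCV 4.12 (cv2) and the standard library are available. Lean on these libraries where they do the work, as an engineer would, in place of code of your own. Each camera call takes 0.05 s, during which the arm holds its last target. There are 200 camera calls.

## Working session

There is one attempt and no reset: what is moved stays moved. The work goes in short steps, Python scripts to look and compute and a shell command to move; the robot and the scene stay as the last step left them, time stands still between calls to the robot, and variables do not carry over. Pictures are saved under pics/ and viewed, at most 10 in all, crops included, and the job is handed in when it is done.

```bash
ls; mkdir -p pics; python3 - <<'E'
from workcell import robot
import cv2,pickle
d={}
for n in("side","top"):
    f=robot.grab_frame(n);d[n]=f
    cv2.imwrite(f"pics/{n}0.png",f["img"][...,::-1]);print(n,f["fx"],f["fy"],f["cx"],f["cy"],f["dist_coeffs"],f["view"])
pickle.dump(d,open("f0.pkl","wb"))
o=robot.get_obs();print(o["time"],o["position"],o["orientation"])
E
```

```text
jog.py
pics
workcell.py
side 442.8592566087714 442.8592566087714 258.37699224089414 193.48333329943307 [0.0424461 0.        0.        0.        0.       ] [[-0.9991557  -0.03595895  0.01987084  0.50723264]
 [-0.03154888  0.3617363  -0.93174649  0.10560695]
 [ 0.02631662 -0.93158671 -0.36256535  1.40174069]
 [ 0.          0.          0.          1.        ]]
top 355.02882248842093 355.02882248842093 257.2246511275854 185.71619723834957 [-0.11425977  0.          0.          0.          0.        ] [[-0.00979037 -0.99984433  0.01467842 -0.01775018]
 [-0.99606615  0.00845841 -0.08820818  0.53353256]
 [ 0.0880703  -0.01548427 -0.99599391  1.11176951]
 [ 0.          0.          0.          1.        ]]
0.1 [0.28251178 0.55669325 0.24875812] [-0.73098836 -3.05456371  0.003319  ]
```

View pics/side0.png

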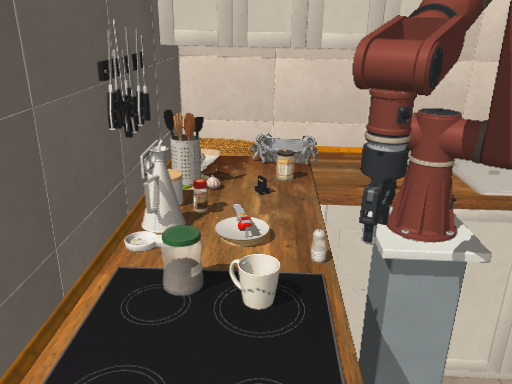

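View pics/top0.png

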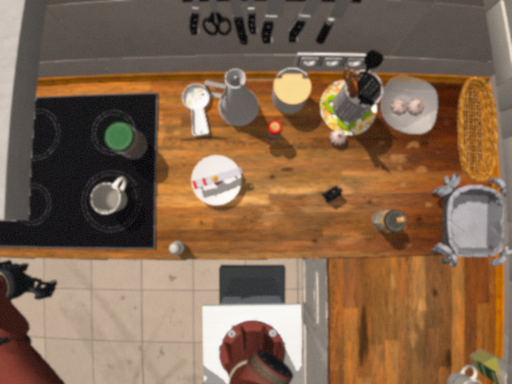

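The side view shows the dish at about (243,230), the handle at (262,185) and the red parts near (243,222). In the top view the dish is at (217,181) with the red end to the left (world +y), and the handle is at (333,194). Next I'll zoom in.

```bash
python3 - <<'E'
import cv2,pickle,numpy as np
d=pickle.load(open("f0.pkl","rb"))
c=lambda n,x,y,w=50,h=37:cv2.resize(d[n]["img"][y-h:y+h,x-w:x+w,::-1],(400,296),interpolation=cv2.INTER_CUBIC)
cv2.imwrite("pics/z0.png",np.vstack([np.hstack([c("top",217,181,32,24),c("top",333,194,20,15)]),np.hstack([c("side",243,225,32,24),c("side",262,186,20,15)])]))
E
```

```text
(no output)
```

View pics/z0.png

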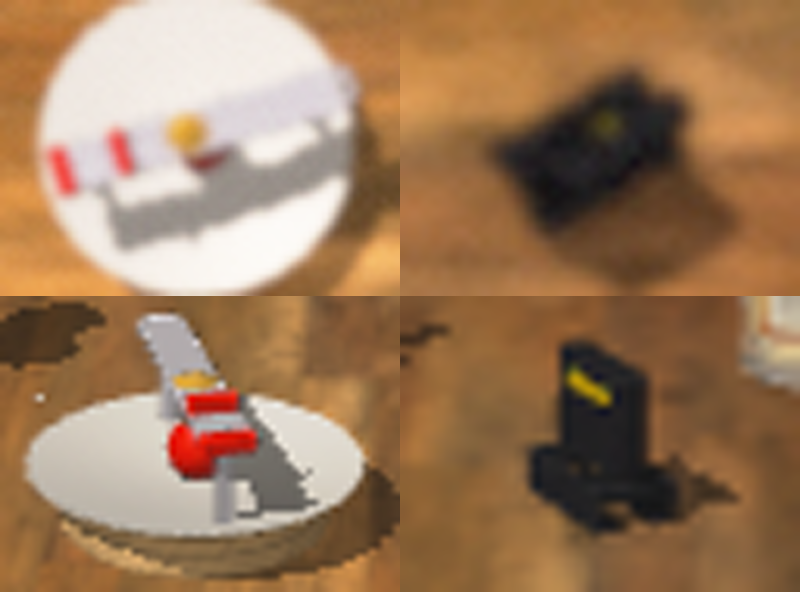

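```bash
cat > h.py <<'E'
import cv2,numpy as np,pickle
def und(f,uv):
    K=np.array([[f["fx"],0,f["cx"]],[0,f["fy"],f["cy"]],[0,0,1.]])
    return cv2.undistortPoints(np.array(uv,float).reshape(-1,1,2),K,np.array(f["dist_coeffs"])).reshape(-1,2)
def ray(f,uv):
    V=np.array(f["view"]);R=V[:3,:3];d=np.c_[und(f,uv),np.ones(len(np.reshape(uv,(-1,2))))]@R
    return -R.T@V[:3,3],d
def onz(f,uv,z):
    c,d=ray(f,uv);return c+d*((z-c[2])/d[:,2:])
def tri(ft,ut,fs,us):
    X=cv2.triangulatePoints(np.array(ft["view"])[:3],np.array(fs["view"])[:3],und(ft,ut).T,und(fs,us).T)
    return (X[:3]/X[3]).T
def proj(f,X):
    V=np.array(f["view"]);K=np.array([[f["fx"],0,f["cx"]],[0,f["fy"],f["cy"]],[0,0,1.]])
    return cv2.projectPoints(np.array(X,float).reshape(-1,3),cv2.Rodrigues(V[:3,:3])[0],V[:3,3],K,np.array(f["dist_coeffs"]))[0].reshape(-1,2)
def blobs(f,lo,hi,box,minA=3):
    x0,y0,x1,y1=box;s=4
    im=cv2.resize(f["img"][y0:y1,x0:x1],None,fx=s,fy=s,interpolation=cv2.INTER_CUBIC)
    m=cv2.inRange(cv2.cvtColor(im,cv2.COLOR_RGB2HSV),lo,hi)
    r=[]
    for c in cv2.findContours(m,cv2.RETR_EXTERNAL,cv2.CHAIN_APPROX_NONE)[0]:
        M=cv2.moments(c)
        if M["m00"]<minA*16: continue
        t=lambda p:(np.array(p)+.5)/s-.5+[x0,y0]
        r.append(dict(A=M["m00"]/16,c=t([M["m10"]/M["m00"],M["m01"]/M["m00"]]),rect=t(cv2.boxPoints(cv2.minAreaRect(c))),cont=t(c[:,0])))
    return r
E
python3 - <<'E'
from h import *
np.set_printoptions(precision=4,suppress=True)
d=pickle.load(open("f0.pkl","rb"));T,S=d["top"],d["side"]
for n,f,bd,bh in(("top",T,(185,157,249,205),(313,179,353,209)),("side",S,(211,201,275,249),(242,171,282,201))):
    for k,lo,hi,b in(("red",(0,150,110),(8,255,255),bd),("brass",(14,110,120),(30,255,255),(bd[0]+15,bd[1]+8,bd[2]-25,bd[3]-12)),("black",(0,0,0),(180,255,62),bh),("yel",(22,120,60),(35,255,255),bh)):
        for q in blobs(f,lo,hi,b): print(n,k,round(q["A"],1),q["c"],q["rect"].round(1).tolist())
E
```

```text
top red 8.0 [194.5186 184.3912] [[192.8, 181.6], [194.4, 181.1], [196.2, 187.1], [194.7, 187.6]]
top red 4.5 [203.9443 181.2503] [[202.6, 179.1], [203.8, 178.7], [205.4, 183.4], [204.2, 183.9]]
top brass 21.7 [214.4511 178.2807] [[210.7, 178.7], [213.8, 174.4], [218.1, 177.5], [215.1, 181.8]]
top black 145.5 [331.8943 194.1722] [[322.5, 193.9], [337.4, 185.2], [342.5, 193.9], [327.5, 202.6]]
side red 67.2 [243.46   225.2138] [[237.0, 229.0], [237.9, 220.9], [251.8, 222.5], [250.9, 230.6]]
side red 23.4 [244.6263 217.7873] [[240.3, 216.2], [248.5, 215.5], [248.9, 219.0], [240.6, 219.8]]
side brass 40.9 [245.4399 212.4054] [[238.4, 208.6], [249.4, 208.6], [249.4, 216.4], [238.4, 216.4]]
side brass 73.5 [230.1166 212.8129] [[225.6, 208.6], [235.6, 208.6], [235.6, 217.4], [225.6, 217.4]]
side black 153.3 [261.8795 186.2844] [[252.2, 176.7], [266.3, 174.1], [269.9, 192.9], [255.8, 195.6]]
side yel 9.6 [260.3077 179.7857] [[257.5, 179.2], [258.8, 177.4], [263.2, 180.5], [261.9, 182.3]]
```

```bash
python3 - <<'E'
from h import *
np.set_printoptions(precision=4,suppress=True)
d=pickle.load(open("f0.pkl","rb"));T,S=d["top"],d["side"]
print("cams",ray(T,[[256,192]])[0],ray(S,[[256,192]])[0])
cap_s=(211+228/6.25-.5,201+144/6.17-.5)   # cap top-ish in side crop
pt=np.array([[194.5,184.4],[203.9,181.2],[214.45,178.28]])
ps=np.array([cap_s,[244.6,216.6],[242.0,214.3]])
print("tri cap,stop,brass",tri(T,pt,S,ps))
for z in(.071,.079): print(z,onz(T,pt,z))
tip_t=[[185+348/6.25-.5,157+80/6.17-.5]];tip_s=[[211+160/6.25-.5,201+22/6.17-.5]]
print("tip",tri(T,tip_t,S,tip_s),onz(T,tip_t,.0685))
# dish rim in top: white
for q in blobs(T,(0,0,150),(180,60,255),(185,150,249,212),100): 
    (c,ax,an)=cv2.fitEllipse(q["cont"].astype(np.float32)); print("dish",q["A"],c,ax,onz(T,[c],.03))
b=blobs(T,(0,0,0),(180,255,62),(313,179,353,209))[0]
print("handle rect on z .02", onz(T,b["rect"],.02), onz(T,[b["c"]],.02))
s=blobs(S,(0,0,0),(180,255,62),(242,171,282,201))[0]
print("handle tri centroid",tri(T,[b["c"]],S,[s["c"]]))
im=cv2.resize(T["img"][174:214,306:360,::-1],None,fx=14,fy=14,interpolation=cv2.INTER_CUBIC)
cv2.imwrite("pics/z1.png",np.clip(im.astype(float)*1.8,0,255).astype(np.uint8))
E
```

```text
cams [ 0.4333 -0.005   1.1546] [0.4732 1.2859 0.5965]
tri cap,stop,brass [[0.5347 0.1706 0.0709]
 [0.5435 0.1405 0.0792]
 [0.553  0.1091 0.072 ]]
0.071 [[0.5349 0.1706 0.071 ]
 [0.5445 0.1416 0.071 ]
 [0.5532 0.1092 0.071 ]]
0.079 [[0.5341 0.1693 0.079 ]
 [0.5437 0.1406 0.079 ]
 [0.5523 0.1084 0.079 ]]
tip [[0.5782 0.03   0.0707]] [[0.5801 0.0301 0.0685]]
dish 1912.0625 (216.6317901611328, 179.6404266357422) (48.760108947753906, 50.23773956298828) [[0.5533 0.1066 0.03  ]]
handle rect on z .02 [[ 0.5054 -0.2327  0.02  ]
 [ 0.5332 -0.2825  0.02  ]
 [ 0.5049 -0.2983  0.02  ]
 [ 0.4772 -0.2485  0.02  ]] [[ 0.5042 -0.2635  0.02  ]]
handle tri centroid [[ 0.5043 -0.2628  0.023 ]]
```

View pics/z1.png

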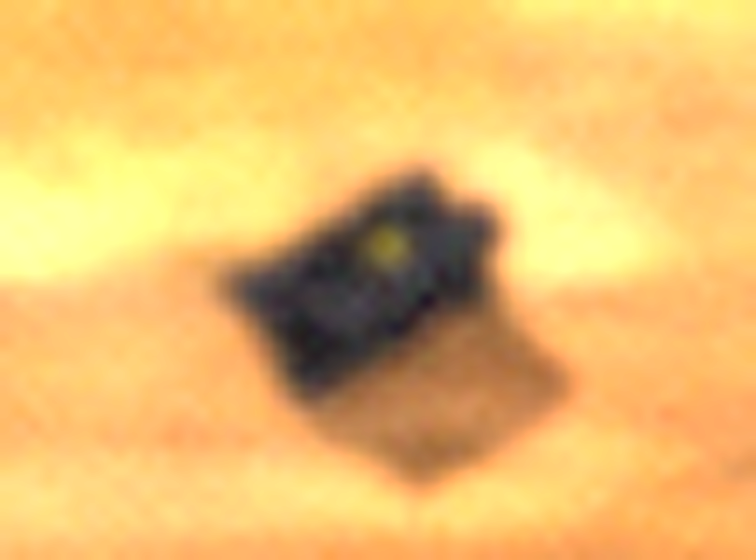

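The measured heights fit: brass about 72 mm and rail tip about 70 mm. Rail yaw is about 107°. The handle is near (0.505, -0.263) with its long axis at about 118°. First move is to turn and travel above the handle.

```bash
cat > go.py <<'E'
import sys,numpy as np
from workcell import robot
from scipy.spatial.transform import Rotation as Ro
np.set_printoptions(precision=4,suppress=True)
a=[float(v) for v in sys.argv[1:]]  # x y z yawdeg(of tool y)
o=robot.get_obs();R=Ro.from_rotvec(o["orientation"]).as_matrix()
yaw=np.degrees(np.arctan2(R[1,1],R[0,1]));turn=-np.radians(a[3]-yaw)
R2=R@Ro.from_rotvec([0,0,turn]).as_matrix();w=np.array(a[:3])-o["position"]
print("t",o["time"],"pos",o["position"],"yaw",yaw,"tilt",R[2,:2],"j",np.array(o["joint_pos"]))
print("turn",turn,"delta now",R.T@w,"delta after turn",R2.T@w,"F",np.array(o["contact_force"]))
E
python3 jog.py '0.085 0 0 0 0.1226; 0.085 0 0 0 0.1226; 0.085 0 0 0 0.1226; 0.085 0 0 0 0.1226; 0.085 0 0 0 0.1226' 20; python3 go.py .505 -.263 .2 28
```

```text
time: 0.6
position: [0.2826, 0.5569, 0.2491]
orientation: [-1.626, -2.688, 0.002]
contact_force: [-0.4, 0.5, -0.3]
opening: 0.0855
grip_force: 0.0
t 0.6 pos [0.2826 0.5569 0.2491] yaw 27.671003107438946 tilt [-0.0008 -0.0013] j [ 0.9888  0.2175  1.6144 -0.      1.3113  0.5059]
turn -0.00574207900402044 delta now [-0.8293 -0.1838  0.05  ] delta after turn [-0.8283 -0.1885  0.05  ] F [-0.365   0.4939 -0.2995]
```

```bash
r='0.085 -0.0415 -0.0092 0 0'; python3 jog.py '0.085 -0.0415 -0.0092 0 0; 0.085 -0.0415 -0.0092 0 0; 0.085 -0.0415 -0.0092 0 0; 0.085 -0.0415 -0.0092 0 0; 0.085 -0.0415 -0.0092 0 0; 0.085 -0.0415 -0.0092 0 0; 0.085 -0.0415 -0.0092 0 0; 0.085 -0.0415 -0.0092 0 0; 0.085 -0.0415 -0.0092 0 0; 0.085 -0.0415 -0.0092 0 0' && python3 jog.py '0.085 -0.0415 -0.0092 0 0; 0.085 -0.0415 -0.0092 0 0; 0.085 -0.0415 -0.0092 0 0; 0.085 -0.0415 -0.0092 0 0; 0.085 -0.0415 -0.0092 0 0; 0.085 -0.0415 -0.0092 0 0; 0.085 -0.0415 -0.0092 0 0; 0.085 -0.0415 -0.0092 0 0; 0.085 -0.04 -0.009 0 0; 0.085 0 0 0 0'; python3 go.py .505 -.263 .15 28
```

```text
time: 1.6
position: [0.396, 0.146, 0.2497]
orientation: [-1.618, -2.692, 0.0]
contact_force: [0.7, 0.9, -0.7]
opening: 0.0848
grip_force: 0.0
time: 2.6
position: [0.4982, -0.2241, 0.2496]
orientation: [1.624, 2.688, -0.003]
contact_force: [-0.4, 0.8, -0.3]
opening: 0.0852
grip_force: 0.0
t 2.6 pos [ 0.4982 -0.2241  0.2496] yaw 27.700764633115746 tilt [-0.0018 -0.0008] j [-0.5503  0.0494  1.801  -0.0017  1.29   -1.0334]
turn -0.005222642390543438 delta now [-0.0374 -0.012   0.0997] delta after turn [-0.0373 -0.0122  0.0997] F [-0.4138  0.7972 -0.3276]
```

```bash
python3 jog.py '0.085 -0.0374 -0.012 0.02 -0.005; 0.085 0 0 0.045 0; 0.085 0 0 0.045 0; 0.085 0 0 0.03 0; 0.085 0 0 0 0;0.085 0 0 0 0'; python3 go.py .506 -.264 .042 28; python3 - <<'E'
from h import *
from workcell import robot
d={n:robot.grab_frame(n) for n in("side","top")}
c=lambda n,x,y,w,h:cv2.resize(d[n]["img"][y-h:y+h,x-w:x+w,::-1],(400,300),interpolation=cv2.INTER_CUBIC)
cv2.imwrite("pics/z2.png",np.hstack([c("top",333,194,40,30),c("side",262,180,40,30)]))
E
```

```text
time: 3.2
position: [0.5043, -0.2575, 0.1098]
orientation: [-1.611, -2.695, -0.0]
contact_force: [-0.1, -0.1, 0.2]
opening: 0.085
grip_force: 0.0
t 3.2 pos [ 0.5043 -0.2575  0.1098] yaw 28.273332034055084 tilt [ 0.0015 -0.0006] j [-0.5961  0.2556  1.8532  0.0002  1.0344 -1.0897]
turn 0.004770543945434484 delta now [-0.0066 -0.0015  0.0678] delta after turn [-0.0066 -0.0015  0.0678] F [-0.1093 -0.0661  0.2328]
```

View pics/z2.png

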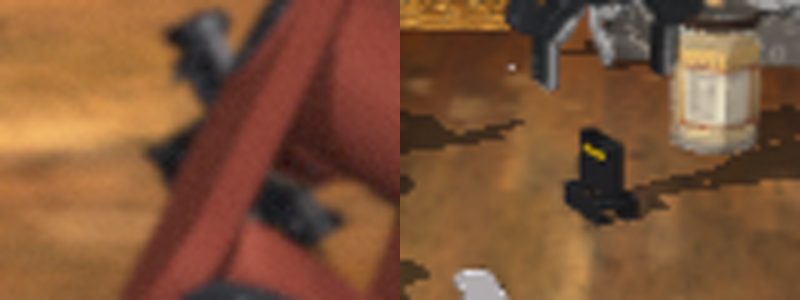

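The side crop shows the open fingers straddling the fin. I'll descend and grip.

```bash
python3 jog.py '0.085 -0.0066 -0.0015 0.015 0.005; 0.085 0 0 0.025 0; 0.085 0 0 0.02 0; 0.085 0 0 0.008 0; 0.085 0 0 0 0; 0.04 0 0 0 0; 0.02 0 0 0 0; 0.005 0 0 0 0; 0.005 0 0 0 0; 0.005 0 0 0 0' 60; python3 jog.py '0.005 0 0 0 0;0.005 0 0 0 0'; python3 go.py .506 -.264 .042 28
```

```text
time: 4.3
position: [0.5067, -0.2651, 0.0426]
orientation: [1.619, 2.691, -0.0]
contact_force: [-1.2, 1.0, 0.9]
opening: 0.0135
grip_force: 58.5
time: 4.5
position: [0.5069, -0.2652, 0.0426]
orientation: [1.619, 2.691, -0.0]
contact_force: [-0.3, 0.5, 3.3]
opening: 0.0131
grip_force: 58.8
t 4.5 pos [ 0.5069 -0.2652  0.0426] yaw 27.95560367607981 tilt [-0.001   0.0005] j [-0.6047  0.3693  1.8602  0.      0.911  -1.0927]
turn -0.0007748620281892181 delta now [ 0.0015 -0.0002  0.0005] delta after turn [ 0.0015 -0.0002  0.0005] F [-0.2762  0.465   3.338 ]
```

```bash
python3 jog.py '0.005 0 0 -0.02 0; 0.005 0 0 -0.03 0; 0.005 0 0 -0.035 0.06; 0.005 0 0 0 0.066; 0.005 0 0 0 0.066;0.005 0 0 0 0'; python3 go.py .591 -.014 .134 17
```

```text
time: 5.1
position: [0.506, -0.2646, 0.1268]
orientation: [-1.869, -2.524, 0.0]
contact_force: [0.0, -0.1, -1.3]
opening: 0.0136
grip_force: 58.4
t 5.1 pos [ 0.506  -0.2646  0.1268] yaw 16.969663754482877 tilt [ 0.0006 -0.0005] j [-0.6046  0.2407  1.8344 -0.      1.0672 -0.9008]
turn -0.00052946736696717 delta now [ 0.2149  0.1544 -0.0072] delta after turn [ 0.2148  0.1545 -0.0072] F [ 0.0184 -0.082  -1.3067]
```

```bash
python3 jog.py '0.005 0.02 0.0144 -0.0072 0; 0.005 0.035 0.025 0 0; 0.005 0.035 0.025 0 0; 0.005 0.035 0.025 0 0; 0.005 0.035 0.025 0 0; 0.005 0.035 0.025 0 0; 0.005 0.0199 0.015 0 0; 0.005 0 0 0 0; 0.005 0 0 0 0'; python3 go.py .591 -.014 .104 17; python3 - <<'E'
from h import *
from workcell import robot
d={n:robot.grab_frame(n) for n in("side","top")}
pickle.dump(d,open("f1.pkl","wb"))
c=lambda n,x,y,w,h:cv2.resize(d[n]["img"][y-h:y+h,x-w:x+w,::-1],(400,300),interpolation=cv2.INTER_CUBIC)
cv2.imwrite("pics/z3.png",np.vstack([np.hstack([c("top",256,165,40,30),c("side",235,205,40,30)]),np.hstack([c("top",256,165,20,15),c("side",225,195,20,15)])]))
E
```

```text
time: 6.0
position: [0.5908, -0.0139, 0.1333]
orientation: [-1.866, -2.526, 0.002]
contact_force: [-1.0, 0.2, 0.1]
opening: 0.0135
grip_force: 58.6
t 6.0 pos [ 0.5908 -0.0139  0.1333] yaw 17.103062838100577 tilt [ 0.0002 -0.002 ] j [-0.142   0.2714  1.782  -0.0007  1.0901 -0.4401]
turn 0.001798785861304926 delta now [-0.0002  0.0003  0.0293] delta after turn [-0.0002  0.0003  0.0293] F [-1.035   0.2364  0.1304]
```

View pics/z3.png

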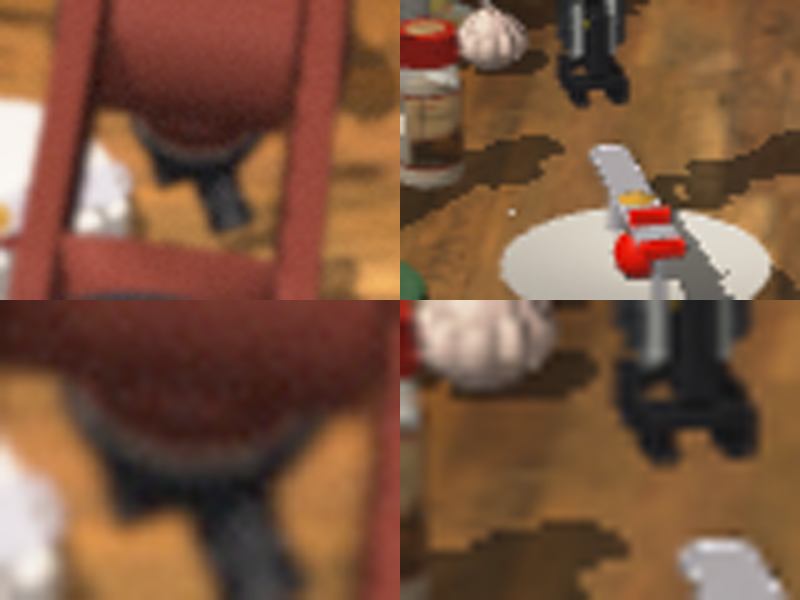

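```bash
python3 - <<'E'
from h import *
np.set_printoptions(precision=4,suppress=True)
d=pickle.load(open("f1.pkl","rb"));S=d["side"];d0=pickle.load(open("f0.pkl","rb"))
def pose(p,yawy):
    u=np.array([np.cos(yawy),np.sin(yawy),0]);v=np.array([u[1],-u[0],0])
    return lambda x,y,z:np.array(p)+x*v+y*u+np.array([0,0,z])
h=pose([.5908,-.0139,.1333-.0426],np.radians(107.1))
P=[h(x,28,0) if 0 else h(x,.028,z) for x,z in((-.0175,0),(.0175,0),(-.0065,0),(.0065,0),(-.0175,.0168),(.0175,.0168))]
print("pred face",proj(S,P))
g=blobs(S,(0,0,0),(180,255,70),(205,180,245,210),20)
for q in g: c=q["cont"]; print(q["A"],[ (round(float(y),2),c[np.abs(c[:,1]-y)<.13][:,0].min().round(2),c[np.abs(c[:,1]-y)<.13][:,0].max().round(2)) for y in np.arange(186,198,1)],c[:,1].max())
# rail prediction in side & its edges
r=pose([.5535,.109,.010],np.radians(107))
for y in(-.077,-.07,-.06,-.05,-.04,-.03,-.02): print(y,proj(S,[r(-.012,y,.061),r(.012,y,.061)]).round(2).tolist())
print("tip,brass,stop top far edge,cap", proj(S,[r(0,-.0855,.0585),r(0,0,.0655),r(0,.0295,.069),r(0,.0375,.069),r(0,.066,.061),r(-.012,.068,.061),r(.012,.068,.061)]).round(2).tolist())
f=d0["side"]["img"]
for y in range(203,216): print(y,[int(f[y,x].min()) for x in range(228,254)])
E
```

```text
pred face [[240.1649 195.4257]
 [229.1034 196.3021]
 [236.7039 195.6999]
 [232.5954 196.0254]
 [240.1918 190.3757]
 [229.0811 191.2231]]Traceback (most recent call last):
  File "<stdin>", line 11, in <module>
    return umr_minimum(a, axis, None, out, keepdims, initial, where)
ValueError: zero-size array to reduction operation minimum which has no identity
```

```bash
python3 - <<'E'
from h import *
np.set_printoptions(precision=4,suppress=True)
d=pickle.load(open("f1.pkl","rb"));S=d["side"];d0=pickle.load(open("f0.pkl","rb"))
def pose(p,yawy):
    u=np.array([np.cos(yawy),np.sin(yawy),0]);v=np.array([u[1],-u[0],0])
    return lambda x,y,z:np.array(p)+x*v+y*u+np.array([0,0,z])
h=pose([.5908,-.0139,.1333-.0426],np.radians(107.1))
print("back bottom",proj(S,[h(x,-.028,z) for x,z in((-.0175,0),(.0175,0),(.0175,.0168))]))
f=S["img"]
for y in range(186,199): print(y,[int(f[y,x].max()) for x in range(224,245)])
r=pose([.5535,.109,.010],np.radians(107))
for y in(-.077,-.06,-.04,-.02): print(y,proj(S,[r(-.012,y,.061),r(.012,y,.061)]).round(2).tolist())
print("tip,brass,stop,cap", proj(S,[r(0,-.0855,.061),r(0,0,.0655),r(0,.0295,.069),r(0,.0375,.069),r(-.012,.0375,.069),r(.012,.0375,.069),r(-.012,.068,.061),r(.012,.068,.061)]).round(2).tolist())
f=d0["side"]["img"]
for y in range(203,216): print(y,[int(f[y,x,2]) for x in range(228,254)])
E
```

```text
back bottom [[236.2967 189.186 ]
 [225.6025 189.9923]
 [225.5654 185.0667]]
186 [74, 118, 71, 34, 41, 71, 80, 41, 32, 36, 32, 30, 30, 53, 116, 124, 136, 148, 159, 169, 163]
187 [78, 120, 76, 36, 34, 33, 27, 27, 32, 36, 32, 31, 29, 36, 83, 127, 137, 145, 156, 163, 158]
188 [127, 121, 75, 31, 35, 33, 60, 75, 32, 34, 33, 32, 29, 22, 36, 86, 135, 139, 140, 145, 142]
189 [129, 121, 75, 32, 39, 64, 98, 100, 55, 36, 31, 31, 30, 24, 23, 58, 135, 137, 137, 139, 138]
190 [128, 122, 77, 32, 33, 40, 34, 35, 33, 25, 23, 23, 30, 36, 33, 45, 95, 137, 137, 139, 139]
191 [127, 129, 121, 45, 31, 32, 39, 36, 37, 35, 35, 34, 33, 30, 30, 32, 59, 133, 135, 140, 140]
192 [125, 127, 118, 74, 33, 30, 32, 31, 32, 36, 39, 36, 29, 28, 29, 31, 58, 127, 132, 140, 143]
193 [125, 127, 126, 122, 79, 30, 31, 27, 68, 133, 134, 127, 33, 22, 23, 28, 58, 129, 133, 139, 140]
194 [125, 127, 129, 127, 103, 31, 33, 25, 67, 131, 131, 124, 76, 34, 27, 36, 60, 132, 132, 134, 133]
195 [127, 129, 132, 134, 133, 80, 36, 38, 53, 110, 130, 129, 130, 80, 41, 61, 91, 130, 129, 128, 126]
196 [126, 130, 133, 132, 138, 135, 87, 86, 95, 1
[... 1423 characters left out ...]
, 78]
210 [58, 56, 57, 58, 56, 57, 62, 100, 167, 173, 172, 172, 173, 173, 172, 163, 58, 59, 58, 58, 62, 64, 68, 69, 75, 79]
211 [55, 58, 59, 60, 61, 59, 65, 109, 173, 172, 172, 173, 173, 172, 173, 166, 108, 55, 59, 60, 60, 65, 68, 68, 69, 72]
212 [56, 60, 60, 62, 61, 61, 59, 66, 111, 169, 171, 171, 172, 173, 174, 172, 162, 57, 59, 60, 63, 63, 67, 67, 68, 73]
213 [58, 60, 60, 63, 63, 62, 59, 61, 98, 178, 171, 164, 111, 113, 90, 91, 138, 109, 61, 60, 62, 64, 69, 69, 69, 70]
214 [58, 60, 60, 60, 62, 63, 62, 63, 93, 158, 137, 63, 61, 63, 63, 57, 51, 57, 93, 62, 62, 63, 68, 66, 65, 67]
215 [58, 59, 59, 60, 62, 63, 60, 62, 95, 167, 168, 94, 65, 64, 63, 58, 69, 136, 208, 60, 62, 63, 66, 62, 64, 65]
```

The observed edges match predictions for both the handle face (240.2 vs 240.2) and the rail's right edge, within 0.3 px. I'll lower and start inserting.

```bash
python3 jog.py '0.005 0 0 0.015 0.002; 0.005 0 0 0.0146 0; 0.005 0 0 0 0; 0.005 0.005 0 0 0; 0.005 0.005 0 0 0;0.005 0 0 0 0'; python3 go.py .5535 .109 .1037 17
```

```text
time: 6.7
position: [0.5887, -0.004, 0.1051]
orientation: [1.871, 2.523, 0.001]
contact_force: [-1.0, 0.4, -1.0]
opening: 0.0134
grip_force: 58.6
t 6.7 pos [ 0.5887 -0.004   0.1051] yaw 16.886727583946346 tilt [-0.      0.0007] j [-0.1261  0.3037  1.8023  0.0003  1.035  -0.421 ]
turn -0.0019769766118251444 delta now [ 0.1184 -0.0008  0.0014] delta after turn [ 0.1184 -0.0006  0.0014] F [-1.0255  0.4248 -1.0224]
```

```bash
for i in 1; do python3 jog.py '0.005 0 0 0.001 0; 0.005 0 0 0 0'; python3 jog.py '0.005 0 0 0 0'; python3 jog.py '0.005 0 0 0 0'; done; python3 go.py .5535 .109 .1037 17
```

```text
time: 6.9
position: [0.5888, -0.0046, 0.104]
orientation: [1.871, 2.523, 0.0]
contact_force: [-0.2, 0.0, -1.7]
opening: 0.013
grip_force: 58.6
time: 7.0
position: [0.5887, -0.0047, 0.1038]
orientation: [1.872, 2.523, 0.0]
contact_force: [0.0, -0.9, -1.3]
opening: 0.0131
grip_force: 58.6
time: 7.1
position: [0.5887, -0.0048, 0.1038]
orientation: [1.872, 2.523, 0.0]
contact_force: [-0.9, 0.1, -0.6]
opening: 0.0136
grip_force: 58.6
t 7.1 pos [ 0.5887 -0.0048  0.1038] yaw 16.843260042866994 tilt [-0.0001  0.0003] j [-0.1273  0.3057  1.8025 -0.      1.033  -0.4212]
turn -0.0027356283214057214 delta now [ 0.1191 -0.0007  0.0001] delta after turn [ 0.1191 -0.0004  0.0001] F [-0.876   0.1184 -0.6479]
```

```bash
python3 jog.py '0.005 0.004 0 0 -0.002; 0.005 0.004 0 0 0; 0.005 0.004 0 0 0; 0.005 0.004 0 0 0; 0.005 0 0 0 0'; python3 jog.py '0.005 0.004 0 0 0; 0.005 0.004 0 0 0;0.005 0 0 0 0'; python3 go.py .5535 .109 .1037 17
```

```text
time: 7.6
position: [0.5836, 0.0113, 0.1035]
orientation: [-1.868, -2.525, 0.0]
contact_force: [0.7, -0.8, -1.0]
opening: 0.0137
grip_force: 58.6
time: 7.9
position: [0.5813, 0.0188, 0.1035]
orientation: [-1.869, -2.525, 0.0]
contact_force: [-0.6, -0.3, -0.9]
opening: 0.0136
grip_force: 58.6
t 7.9 pos [0.5813 0.0188 0.1035] yaw 16.98628300485828 tilt [ 0.0002 -0.0002] j [-0.0885  0.293   1.8196  0.0002  1.0293 -0.385 ]
turn -0.00023940672870309144 delta now [ 0.0944 -0.0002 -0.0001] delta after turn [ 0.0944 -0.0002 -0.0001] F [-0.5553 -0.324  -0.9037]
```

```bash
python3 jog.py '0.005 0.006 0 0 0; 0.005 0.006 0 0 0; 0.005 0.006 0 0 0; 0.005 0.006 0 0 0; 0.005 0 0 0 0'; python3 jog.py '0.005 0.006 0 0 0; 0.005 0.006 0 0 0;0.005 0.006 0 0 0;0.005 0.004 0 0 0;0.005 0 0 0 0'; python3 go.py .5535 .109 .1037 17;python3 - <<'E'
from h import *
from workcell import robot
S=robot.grab_frame("side")
c=lambda x,y,w,h:cv2.resize(S["img"][y-h:y+h,x-w:x+w,::-1],(640,480),interpolation=cv2.INTER_CUBIC)
cv2.imwrite("pics/z4.png",c(242,212,32,24))
E
```

```text
time: 8.4
position: [0.5741, 0.0421, 0.1035]
orientation: [-1.868, -2.525, 0.0]
contact_force: [0.0, -0.5, -0.2]
opening: 0.0136
grip_force: 58.6
time: 8.9
position: [0.5678, 0.0629, 0.1035]
orientation: [-1.868, -2.525, 0.0]
contact_force: [-0.1, -0.4, -0.9]
opening: 0.0131
grip_force: 58.6
t 8.9 pos [0.5678 0.0629 0.1035] yaw 17.003653104026903 tilt [ 0.0002 -0.0002] j [-0.0126  0.2736  1.8445  0.0001  1.0237 -0.3095]
turn 6.375869318731307e-05 delta now [ 0.0483 -0.0002 -0.0002] delta after turn [ 0.0483 -0.0002 -0.0002] F [-0.0655 -0.4033 -0.8946]
```

View pics/z4.png

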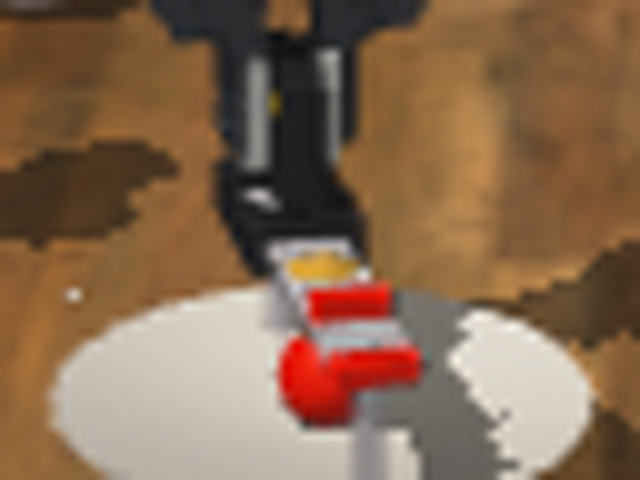

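The rail enters the channel cleanly (crop about (310,250)), with the handle just short of the brass catch. I'll push on over the catch.

```bash
python3 jog.py '0.005 0.004 0 0 0; 0.005 0.004 0 0 0; 0.005 0.004 0 0 0; 0.005 0.004 0 0 0;0.005 0 0 0 0'; python3 jog.py '0.005 0.004 0 0 0; 0.005 0.004 0 0 0; 0.005 0.004 0 0 0;0.005 0.004 0 0 0;0.005 0 0 0 0';python3 jog.py '0.005 0.004 0 0 0; 0.005 0.003 0 0 0; 0.005 0.003 0 0 0;0.005 0 0 0 0'; python3 go.py .5535 .109 .1037 17
```

```text
time: 9.45
position: [0.5637, 0.0781, 0.1041]
orientation: [1.869, 2.525, 0.001]
contact_force: [0.6, 0.7, 1.4]
opening: 0.0134
grip_force: 58.6
time: 9.95
position: [0.5585, 0.0938, 0.1036]
orientation: [-1.869, -2.524, -0.001]
contact_force: [-0.4, 1.9, 0.2]
opening: 0.0132
grip_force: 58.6
time: 10.35
position: [0.5554, 0.1032, 0.1033]
orientation: [-1.869, -2.524, -0.0]
contact_force: [-1.4, 1.5, 0.5]
opening: 0.0135
grip_force: 58.6
t 10.35 pos [0.5554 0.1032 0.1033] yaw 16.963290214153485 tilt [ 0.0012 -0.0006] j [ 0.0589  0.2619  1.8598  0.0012  1.0207 -0.2378]
turn -0.0006407066307237018 delta now [ 0.0061 -0.0001 -0.0004] delta after turn [ 0.0061 -0.0001 -0.0004] F [-1.4198  1.4881  0.5078]
```

```bash
python3 jog.py '0.005 0.002 0 0 0; 0.005 0.002 0 0 0; 0.005 0 0 0 0'; python3 jog.py '0.005 0.002 0 0 0; 0.005 0 0 0 0'; python3 jog.py '0.005 0.0015 0 0 0; 0.005 0 0 0 0'; python3 jog.py '0.005 0.0015 0 0 0; 0.005 0 0 0 0';  python3 go.py .5535 .109 .1037 17
```

```text
time: 10.65
position: [0.5542, 0.1064, 0.1032]
orientation: [-1.869, -2.524, 0.001]
contact_force: [1.0, 0.4, 0.2]
opening: 0.013
grip_force: 58.6
time: 10.85
position: [0.5539, 0.1083, 0.1034]
orientation: [-1.869, -2.524, 0.0]
contact_force: [-0.7, 0.4, -2.0]
opening: 0.013
grip_force: 58.6
time: 11.05
position: [0.5538, 0.1091, 0.1036]
orientation: [1.869, 2.524, -0.001]
contact_force: [1.2, -1.9, -1.3]
opening: 0.0131
grip_force: 58.5
time: 11.25
position: [0.5534, 0.1106, 0.1036]
orientation: [1.869, 2.524, -0.001]
contact_force: [0.6, -3.0, -2.5]
opening: 0.0136
grip_force: 58.5
t 11.25 pos [0.5534 0.1106 0.1036] yaw 16.97081396530072 tilt [-0.001  0.   ] j [ 0.0734  0.2601  1.8616 -0.0011  1.0197 -0.2223]
turn -0.0005093924011037344 delta now [-0.0016 -0.0003 -0.0001] delta after turn [-0.0016 -0.0003 -0.0001] F [ 0.5991 -2.9555 -2.549 ]
```

```bash
python3 jog.py '0.005 0.002 0 0 0; 0.005 0 0 0 0'; python3 jog.py '0.005 0.002 0 0 0; 0.005 0 0 0 0'; python3 go.py .5535 .109 .1037 17;python3 - <<'E'
from h import *
from workcell import robot
S=robot.grab_frame("side")
c=lambda x,y,w,h:cv2.resize(S["img"][y-h:y+h,x-w:x+w,::-1],(640,480),interpolation=cv2.INTER_CUBIC)
cv2.imwrite("pics/z5.png",c(242,212,32,24))
E
```

```text
time: 11.45
position: [0.5529, 0.1125, 0.1037]
orientation: [1.868, 2.524, -0.001]
contact_force: [1.1, -4.5, -1.9]
opening: 0.0134
grip_force: 58.5
time: 11.65
position: [0.5528, 0.1137, 0.1041]
orientation: [1.866, 2.523, -0.002]
contact_force: [1.0, -6.6, -0.5]
opening: 0.0134
grip_force: 58.7
t 11.65 pos [0.5528 0.1137 0.1041] yaw 17.023989233698085 tilt [-0.0032  0.0007] j [ 0.08    0.2589  1.8619 -0.0035  1.0194 -0.2153]
turn 0.00041869111306196106 delta now [-0.0047 -0.0007  0.0004] delta after turn [-0.0047 -0.0007  0.0004] F [ 1.021  -6.5566 -0.4842]
```

View pics/z5.png

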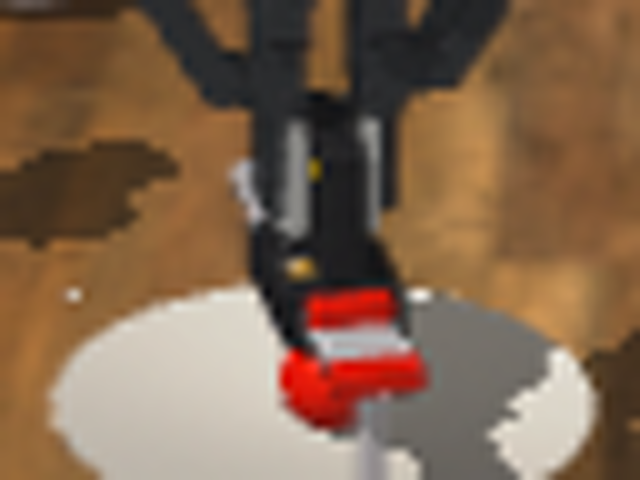

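The handle sits against the red stop, and the brass shows in the roof gap at (300,267). I'll relieve the push, grip harder and lift slowly.

```bash
python3 jog.py '0.005 -0.0015 0 0 0; 0.005 -0.001 0 0 0; 0.005 0 0 0 0; 0.005 0 0 0 0;0.005 0 0 0 0' 90; python3 jog.py '0.005 0 0 -0.001 0; 0.005 0 0 -0.001 0; 0.005 0 0 -0.001 0; 0.005 0 0 -0.001 0; 0.005 0 0 -0.001 0; 0.005 0 0 -0.001 0;0.005 0 0 -0.001 0;0.005 0 0 0 0'; python3 go.py .5535 .109 .2037 17
```

```text
time: 12.2
position: [0.553, 0.1124, 0.1037]
orientation: [1.869, 2.524, 0.0]
contact_force: [1.0, -5.0, -1.1]
opening: 0.0128
grip_force: 87.7
time: 13.0
position: [0.5521, 0.1125, 0.1104]
orientation: [-1.869, -2.524, 0.002]
contact_force: [-0.5, -1.9, -8.5]
opening: 0.0125
grip_force: 87.6
t 13.0 pos [0.5521 0.1125 0.1104] yaw 16.96348588125613 tilt [ 0.0006 -0.0016] j [ 0.0764  0.2496  1.8596  0.0002  1.0342 -0.2198]
turn -0.0006372915955447115 delta now [-0.0037  0.0001 -0.0933] delta after turn [-0.0037  0.0001 -0.0933] F [-0.4873 -1.9447 -8.5334]
```

```bash
python3 jog.py '0.005 0 0 -0.001 0; 0.005 0 0 -0.0015 0; 0.005 0 0 -0.002 0; 0.005 0 0 -0.003 0; 0.005 0 0 -0.004 0; 0.005 0 0 -0.005 0;0.005 0 0 -0.006 0;0.005 0 0 -0.006 0;0.005 0 0 -0.006 0;0.005 0 0 -0.006 0' && python3 jog.py '0.005 0 0 -0.006 0; 0.005 0 0 -0.006 0; 0.005 0 0 -0.006 0; 0.005 0 0 -0.006 0; 0.005 0 0 -0.006 0; 0.005 0 0 -0.006 0;0.005 0 0 -0.005 0;0.005 0 0 -0.004 0;0.005 0 0 -0.003 0;0.005 0 0 -0.002 0' ; python3 jog.py '0.005 0 0 -0.001 0;0.005 0 0 0 0;0.005 0 0 0 0'; python3 go.py .5535 .109 .2037 107;python3 - <<'E'
from h import *
from workcell import robot
S=robot.grab_frame("side")
c=lambda x,y,w,h:cv2.resize(S["img"][y-h:y+h,x-w:x+w,::-1],(640,480),interpolation=cv2.INTER_CUBIC)
cv2.imwrite("pics/z6.png",c(242,190,40,30))
E
```

```text
time: 14.0
position: [0.5529, 0.1125, 0.1518]
orientation: [1.869, 2.525, 0.0]
contact_force: [0.3, -1.1, -7.0]
opening: 0.0126
grip_force: 87.7
time: 15.0
position: [0.5528, 0.1125, 0.2013]
orientation: [1.87, 2.525, 0.0]
contact_force: [-0.6, 0.1, -7.7]
opening: 0.0131
grip_force: 87.7
time: 15.3
position: [0.5526, 0.1125, 0.2018]
orientation: [-1.869, -2.524, 0.001]
contact_force: [-0.2, 0.2, -8.0]
opening: 0.0126
grip_force: 87.8
t 15.3 pos [0.5526 0.1125 0.2018] yaw 16.962491084228773 tilt [ 0.0001 -0.0005] j [ 0.0763  0.1348  1.8025 -0.      1.2048 -0.2197]
turn -1.5714509808739576 delta now [-0.0036 -0.0002 -0.0019] delta after turn [ 0.0002 -0.0036 -0.0019] F [-0.2209  0.1809 -7.9964]
```

View pics/z6.png

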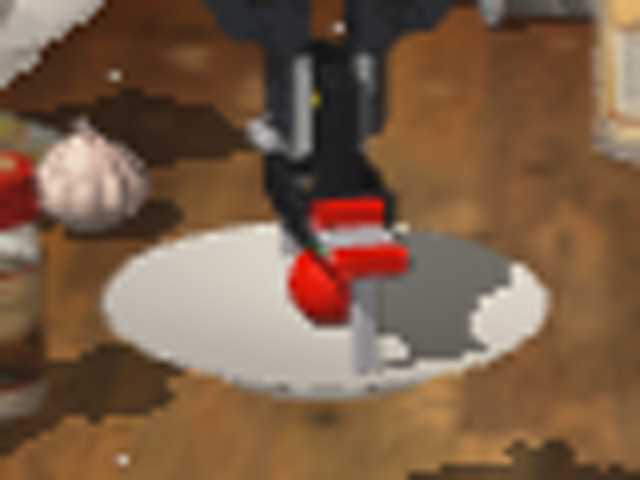

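The dish hangs level, with the tomato near the middle at crop (320,285). Now the slow quarter turn.

```bash
python3 jog.py '0.005 0 0 0 -0.01;0.005 0 0 0 -0.02;0.005 0 0 0 -0.03;0.005 0 0 0 -0.04;0.005 0 0 0 -0.05;0.005 0 0 0 -0.05;0.005 0 0 0 -0.05;0.005 0 0 0 -0.05;0.005 0 0 0 -0.05;0.005 0 0 0 -0.05' && python3 jog.py '0.005 0 0 0 -0.05;0.005 0 0 0 -0.05;0.005 0 0 0 -0.05;0.005 0 0 0 -0.05;0.005 0 0 0 -0.05;0.005 0 0 0 -0.05;0.005 0 0 0 -0.05;0.005 0 0 0 -0.05;0.005 0 0 0 -0.05;0.005 0 0 0 -0.05' && python3 jog.py '0.005 0 0 0 -0.05;0.005 0 0 0 -0.05;0.005 0 0 0 -0.05;0.005 0 0 0 -0.05;0.005 0 0 0 -0.05;0.005 0 0 0 -0.05;0.005 0 0 0 -0.05;0.005 0 0 0 -0.04;0.005 0 0 0 -0.04;0.005 0 0 0 -0.03' && python3 jog.py '0.005 0 0 0 -0.02;0.005 0 0 0 -0.01;0.005 0 0 0 0;0.005 0 0 0 0;0.005 0 0 0 0'; python3 go.py .5535 .109 .2037 107;python3 - <<'E'
from h import *
from workcell import robot
S=robot.grab_frame("side")
c=lambda x,y,w,h:cv2.resize(S["img"][y-h:y+h,x-w:x+w,::-1],(640,480),interpolation=cv2.INTER_CUBIC)
cv2.imwrite("pics/z7.png",c(242,190,40,30))
E
```

```text
time: 16.35
position: [0.5528, 0.1125, 0.2021]
orientation: [1.326, 2.848, 0.0]
contact_force: [0.5, -1.0, -7.3]
opening: 0.0127
grip_force: 87.8
time: 17.35
position: [0.5528, 0.1125, 0.2021]
orientation: [0.58, 3.088, 0.0]
contact_force: [0.2, 0.2, -8.0]
opening: 0.013
grip_force: 87.8
time: 18.35
position: [0.5528, 0.1125, 0.2021]
orientation: [-0.138, 3.139, 0.0]
contact_force: [0.1, 0.0, -7.0]
opening: 0.013
grip_force: 87.8
time: 18.85
position: [0.5528, 0.1125, 0.2021]
orientation: [-0.181, 3.136, 0.0]
contact_force: [0.3, 0.2, -7.5]
opening: 0.0126
grip_force: 87.8
t 18.85 pos [0.5528 0.1125 0.2021] yaw 96.59482251958602 tilt [-0.  0.] j [ 0.0763  0.1346  1.8021  0.      1.2049 -1.6096]
turn -0.18160460628759179 delta now [-0.0003 -0.0035 -0.0016] delta after turn [ 0.0004 -0.0035 -0.0016] F [ 0.3105  0.218  -7.5245]
```

View pics/z7.png

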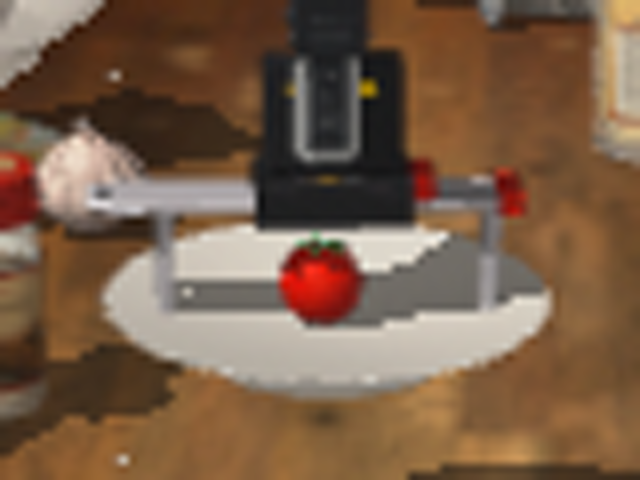

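The red end now points to −x, the tomato is in the middle at (320,283), and the handle is against the stop with the dish level. I'll turn the remaining 0.18 rad and settle.

```bash
python3 jog.py '0.005 0 0 0 -0.02;0.005 0 0 0 -0.035;0.005 0 0 0 -0.037;0.005 0 0 0 -0.035;0.005 0 0 0 -0.03;0.005 0 0 0 -0.017;0.005 0 0 0 -0.007;0.005 0 0 0 0;0.005 0 0 0 0;0.005 0 0 0 0'; python3 jog.py '0.005 0 0 0 0;0.005 0 0 0 0;0.005 0 0 0 0;0.005 0 0 0 0;0.005 0 0 0 0;0.005 0 0 0 0;0.005 0 0 0 0;0.005 0 0 0 0;0.005 0 0 0 0;0.005 0 0 0 0'; python3 go.py .5535 .109 .2037 107;python3 - <<'E'
from h import *
from workcell import robot
d={n:robot.grab_frame(n) for n in("side","top")};S=d["side"]
# dish hangs: TCP minus 0.0352+0.0585; tomato centre +25 mm
c=np.array([.5528,.1125,.2021-.0937+.025])
rb=max(blobs(S,(0,150,90),(8,255,255),(225,180,265,205),20),key=lambda q:q["A"])
print("tomato offset",onz(S,[rb["c"]],c[2])-c,rb["A"])
E
```

```text
time: 19.9
position: [0.5528, 0.1125, 0.2021]
orientation: [0.463, -3.107, 0.0]
contact_force: [0.1, -0.1, -8.3]
opening: 0.0128
grip_force: 87.8
time: 20.9
position: [0.5528, 0.1124, 0.2021]
orientation: [-0.464, 3.107, -0.0]
contact_force: [-0.2, 0.7, -7.6]
opening: 0.0128
grip_force: 87.8
t 20.9 pos [0.5528 0.1124 0.2021] yaw 106.96977047346682 tilt [-0. -0.] j [ 0.0763  0.1346  1.8021 -0.      1.2049 -1.7907]
turn -0.000527604769322916 delta now [ 0.0004 -0.0035 -0.0016] delta after turn [ 0.0004 -0.0035 -0.0016] F [-0.2029  0.6735 -7.5545]
tomato offset [[1.91401418e-03 1.05552789e-03 2.77555756e-17]] 66.78125
```

The tomato is about 2 mm off centre and everything is still, so I'm handing in.

```bash
python3 -c "
from workcell import robot
print(robot.sign_off())"
```

```text
the job is handed in; nothing more can be done
None
```

I handed the job in at about 21 s of the 58 s, but the hand-in returned no verdict. The handle was slid on over the catch to the red stop, and the dish was held still about 10 cm above its stand, turned 90° anticlockwise, with the tomato about 2 mm off the middle.

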